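# Lock the digital microscope into its bench dock

## Task

Push the small digital microscope by its base along the bench until its steel tongue is fully home under the dock's top plate and the holes line up; don't lift or tip it, and keep the gripper off its column and head. Then take the locking pin from its rest and put it down through both parts, upright, until its collar sits on the dock, and let go. Leave everything else on the bench where it is.

Things in the scene. Friction and masses are not known exactly. Their poses are not given: they have to be found in the camera images.
- dock: Dark steel dock fixed to the bench, 130 mm wide (x), 88 mm long (y from -48 to +40 mm), 44 mm high. Origin on the bench surface on the axis of its hole. The tongue goes in along its +y, between a lower block (top at z = 18 mm) and an overhanging 100 mm wide top plate (z = 34 to 44 mm, y from -28 to +40 mm). A 16 mm hole goes down through the top plate and the lower block to the bench.
- dock_hole (a point): Centre of the hole's mouth on the top face of the dock's top plate, 44 mm above the bench. Below the plate two cheeks guide the tongue: a flared mouth about 92 mm wide at dock y = -48 mm narrows to a straight slot 54 mm wide from y = -6 mm on, ending at a stop at y = +22.5 mm.
- scope: Small digital microscope standing loose on the bench (0.5 to 0.9 kg). Origin at the centre of its base's underside. Base: flat-sided white and black block, 110 mm wide (x from -55 to +55), 140 mm long (y from -70 to +70), 32 mm high. A flat steel tongue 50 mm wide, 9 mm thick (z = 21 to 30 mm) sticks out of its +y end to y = 150 mm, with a 17 mm hole at y = 128 mm.
- scope_head: The microscope's column (16 mm thick, at y = -12 mm) and head (30 mm wide tube at y = 26 mm, from 85 to 195 mm high) above the base; not to be touched. Same origin and axes as the microscope.
- scope_hole (a point): Centre of the tongue's hole on the tongue's upper face, 30 mm above the bench. With the tongue's nose against the dock's stop the holes line up, the microscope's y and the dock's y pointing the same way.
- pin_grip (a point): Centre of the round black grip (24 mm wide, 43 mm high) of the locking pin, which stands upright in its rest, z up. Below the grip: a steel collar 32 mm wide, 7 mm high, then a steel shank 12 mm thick, 40 mm long, its lowest 10 mm tapering to 6 mm. This point is 28.5 mm above the collar's underside. Pin 90 mm long, 0.13 kg.
- pin_tip (a point): Tip of the pin's shank, 68.5 mm below the grip's centre; 4 mm above the bench when the collar sits on the dock.
- rest: Fixed grey plastic block 64 x 64 x 52 mm with a 15 mm hole 44 mm deep in which the pin stands, its collar on the block. Origin at the centre of its underside.
- beaker: Bystander, to be left where it is: glass beaker, 70 mm wide, 95 mm high.
- bottle: Bystander, to be left where it is: amber reagent bottle, 60 mm wide, 150 mm high.
- slidebox: Bystander, to be left where it is: wooden slide box, 85 x 100 x 30 mm.
- dish: Bystander, to be left where it is: closed glass petri dish, 94 mm wide, 18 mm high.
- marker: Bystander, to be left where it is: blue marker pen lying down, 16 mm thick, 136 mm long.
- objcan: Bystander, to be left where it is: black lens can, 36 mm wide, 50 mm high.
- spatula: Bystander, to be left where it is: steel lab spatula lying down, a thin bar 160 mm long with a flat blade.
Not all that is in view belongs to the job. What is shaped like the scope but orange or red is not meant.

How it is judged:
By the outcome, as a careful person would: the job done as asked, in the order asked, and still so for the second after the job is handed in, with the robot touching nothing.
It also fails if it takes over 64 s, if anything falls off the work surface, if the arm or the gripper's body presses on something with over 40 N, if the wrist force passes 120 N, or if a joint passes its speed limit or range.

## Robot

A 7-joint arm with a two-finger parallel gripper is mounted at the origin on the work surface. World frame = base frame: x ahead of the robot, y to its left, z up, the work surface at z = 0. Lengths are in m, angles in rad, forces in N, time in s.
With the tool pointing down it reaches from about 0.425 to 0.875 m from the base axis. Payload 9.9 kg.
Tool frame: the origin (TCP) lies at the very end of the fingers, on their centre line; the grasp point (between the pads) lies 19 mm behind it (grip_point_offset is the y of the grasp point in the tool frame, in m); y points along the fingers, x is the direction in which the jaws open and shut, and the axes are right-handed (so a half turn about y gives the same grasp; the last joint's range is limited). The gripper opens to 85 mm and grips with 20 to 120 N. Pads are 22 mm wide; open, the fingers measure 114 mm over their backs; the gripper's body (76 mm by 85 mm) begins 54 mm behind the grasp point. The pads swing forward as they close: fully open they stand 13 mm farther back than shut.
Start: joints at [1.029, 0.576, 0.025, 1.437, -0.015, 1.129, -0.057], TCP at [0.298, -0.605, 0.201] pointing down, gripper open.
Joint ranges: [-2.76, 2.76], [-0.34, 2.15], [-1.52, 1.57], [0.19, 2.46], [-1.09, 4.23], [0.17, 1.99], [-2.82, 2.82]. Speed limits (rad/s): [2.22, 2.22, 3.01, 3.01, 3.14, 3.14, 3.14].

## Interface

Orientations are given as a unit quaternion [w, x, y, z].
In Python, from station import * gives the robot as it stands.
- The arm moves only by the tool servo_tool, never from a script. Its argument "increments" is a list of rows, each an object of numbers: "rx", "ry", "rz": the turn, a rotation vector about the world's x, y, z in rad; "x", "y", "z": the shift along the world's x, y, z in m; "hand": the opening in per cent of the stroke, from 0 (shut) to 100 (fully open). In form: [{"rx": .., "ry": .., "rz": .., "x": .., "y": .., "z": .., "hand": ..}, ...]. A call has 1 to 10 rows; each row is the pose to reach, as a shift and turn from the pose commanded when the call began; what a row does not reach only later rows make up. A row lasts 1/8 s, in which the tool goes at most 62.5 mm and 10.7 degrees, less where a joint would pass 70% of its speed; a pose out of reach is approached as far as the arm can. A call with a gripper value outside its range is refused whole. The fingers move at their own pace and stop on an object; the grip force is fixed at half the most. Time passes only in rows, so rows that repeat a pose let the fingers close. It gives the time, the measured TCP pose, the force and the opening at its end, in the units of the state.
- read_state(): the state, without advancing time (a new reading comes with each control period).
- read_camera(name): name is "scene" or "top"; returns a dict with "img" (384x512x3 uint8, red, green, blue), "fx", "fy", "cx", "cy" (pixels), "k1" (the pictures are not rectified: a ray, as slopes to the right and down, at radius r is drawn at 1 + k1 r^2 times it, then the intrinsics apply), "extrinsics" (4x4, takes a point from camera to world coordinates). Camera axes: x right, y down, z forward; pixel columns grow to the right and rows downward; lengths in m; the calibration is good to about 2 mm. A picture is of the moment at which its call begins. There is no depth.
- job_done(): hands the job in, once; it reports no verdict.
The state is a dict: "t": time; "joints": joint angles; "joint_velocities": joint speeds; "joint_efforts": joint torques, N m; "ee_pos": TCP position; "eef_rot": TCP orientation; "ft_force": force on the tool from outside, world axes, zero at the start; "torque": the same for the moment, N m; "gripper_width": finger opening in m.
Only numpy, scipy, OpenCV 4.12 (cv2) and the standard library are available. Lean on these libraries where they do the work, as an engineer would, in place of code of your own. Each camera call takes 0.05 s, during which the arm holds its last target. There are 200 camera calls.

## Working session

There is one attempt and no reset: what is moved stays moved. The work goes in short steps, Python scripts to look and compute and a tool call to move; the robot and the scene stay as the last step left them, time stands still between calls to the robot, and variables do not carry over. Pictures are saved under pics/ and viewed, about 8 in all and at most 12, crops included, and the job is handed in when it is done.

Besides the shell and the picture viewer there is one more tool, called after "Emit:" in YAML: its name, and indented under it one key for each argument. servo_tool: Moves the arm, as the interface text tells. Its arguments: {"type":"object","properties":{"increments":{"type":"array"}},"required":["increments"]}

```bash
mkdir -p pics; python3 - <<'E'
from station import *
import cv2,numpy as np
for n in("scene","top"):
    c=read_camera(n); cv2.imwrite(f"pics/{n}0.png",cv2.resize(c["img"][:,:,::-1],(800,600),interpolation=cv2.INTER_CUBIC))
    print(n,c["fx"],c["fy"],c["cx"],c["cy"],c["k1"]);print(np.round(c["extrinsics"],3))
s=read_state();print({k:np.round(v,3) for k,v in s.items()})
E
```

```text
scene 358.10805866777815 358.10805866777815 263.27554603411977 195.12425042378612 -0.0277631850912226
[[ 0.778  0.375 -0.505  1.104]
 [ 0.628 -0.432  0.647 -0.787]
 [ 0.025 -0.82  -0.571  0.738]
 [ 0.     0.     0.     1.   ]]
top 444.5304591059116 444.5304591059116 261.13750069758584 185.5302304886091 -0.01292409254359488
[[-0.069 -0.973  0.218  0.18 ]
 [-0.998  0.068 -0.012 -0.052]
 [-0.003 -0.219 -0.976  1.71 ]
 [ 0.     0.     0.     1.   ]]
{'t': np.float64(0.1), 'joints': array([ 1.029,  0.576,  0.025,  1.438, -0.015,  1.129, -0.057]), 'joint_velocities': array([-0.001, -0.002,  0.   , -0.003, -0.   , -0.   , -0.001]), 'joint_efforts': array([ 7.0000e-03, -7.6729e+01,  2.2580e+00, -2.8660e+01,  1.6000e-02,
        9.0000e-03,  0.0000e+00]), 'ee_pos': array([ 0.298, -0.605,  0.2  ]), 'eef_rot': array([ 0.601, -0.6  ,  0.374, -0.373]), 'ft_force': array([-0.392, -0.035,  0.505]), 'torque': array([ 0.003, -0.014, -0.022]), 'gripper_width': np.float64(0.085)}
```

View pics/scene0.png

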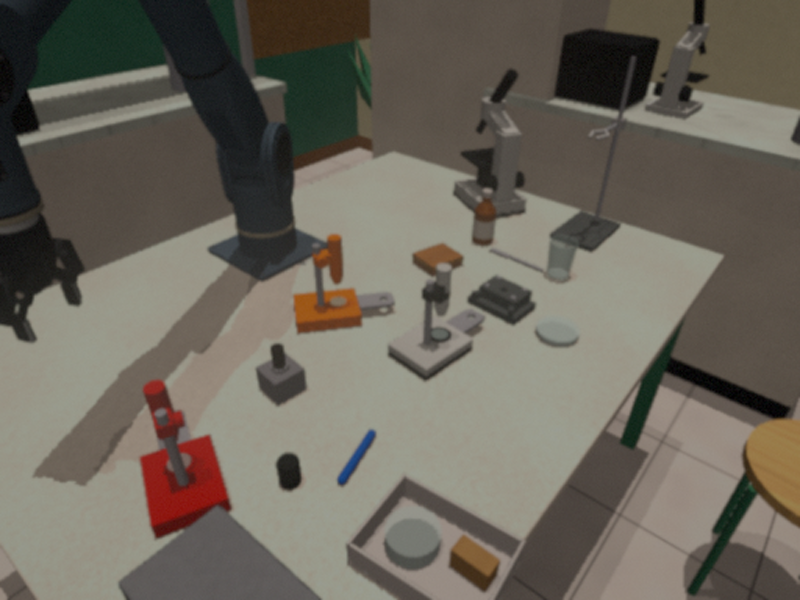

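View pics/top0.png

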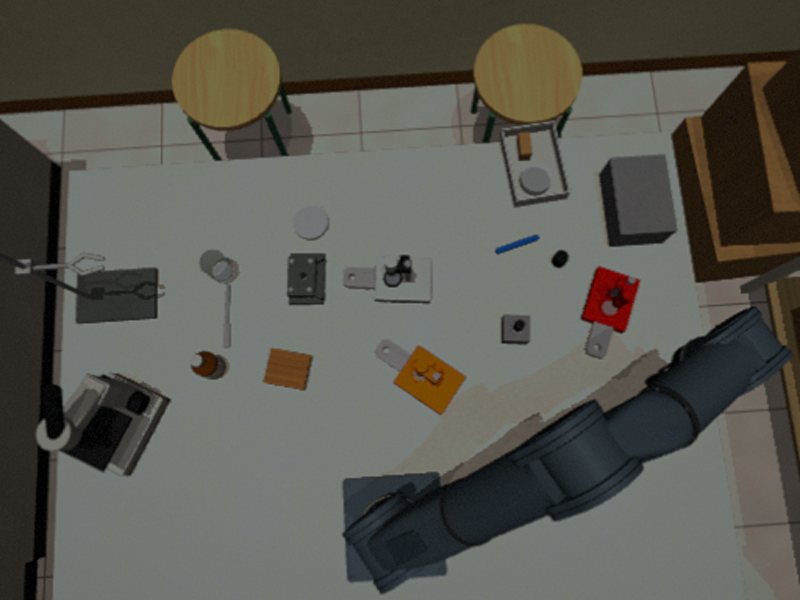

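```bash
cat > h.py <<'E'
from station import *
import cv2,numpy as np
def ray(c,u,v):
    K=np.array([[c["fx"],0,c["cx"]],[0,c["fy"],c["cy"]],[0,0,1]])
    p=cv2.undistortPoints(np.array([[[u,v]]],float),K,np.array([c["k1"],0,0,0,0.]))[0,0]
    E=np.array(c["extrinsics"]);return E[:3,3],E[:3,:3]@np.array([p[0],p[1],1])
def at(c,u,v,z):
    o,d=ray(c,u,v);return (o+d*(z-o[2])/d[2])[:2]
def crop(im,x0,y0,w,h,s): # pixel (u,v) center -> ((u-x0+.5)*s-.5)
    return cv2.resize(im[y0:y0+h,x0:x0+w,::-1],None,fx=s,fy=s,interpolation=cv2.INTER_CUBIC)
def tri(c1,a,c2,b):
    o1,d1=ray(c1,*a);o2,d2=ray(c2,*b)
    d1/=np.linalg.norm(d1);d2/=np.linalg.norm(d2)
    t=np.linalg.lstsq(np.c_[d1,-d2],o2-o1,rcond=None)[0]
    p,q=o1+t[0]*d1,o2+t[1]*d2;return (p+q)/2,np.linalg.norm(p-q)
E
python3 - <<'E'
from h import *
c=read_camera("top")["img"];c=np.clip(c.astype(float)*1.5,0,255).astype(np.uint8)
a=crop(c,175,145,110,60,7);b=crop(c,315,193,30,25,7)
o=np.zeros((600,770,3),np.uint8);o[:420]=a;o[425:600,:210]=b
cv2.imwrite("pics/t1.png",o)
s=read_camera("scene")["img"]
cv2.imwrite("pics/s1.png",crop(s,240,165,110,82,7))
E
```

```text
(no output)
```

View pics/t1.png

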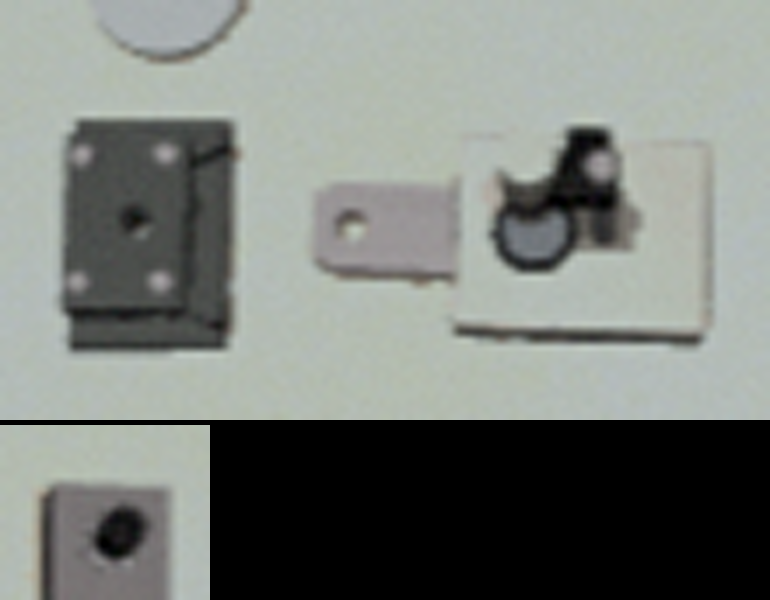

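View pics/s1.png

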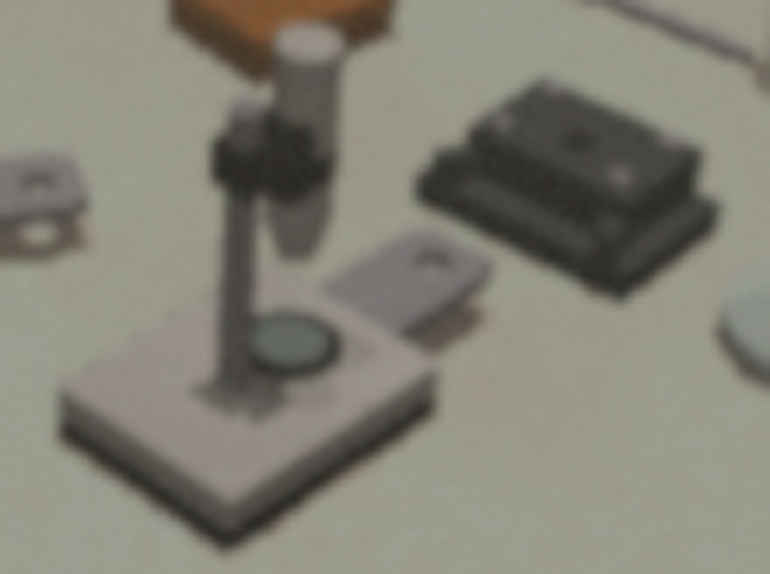

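```bash
cat > m.py <<'E'
from h import *
T=read_camera("top");S=read_camera("scene")
def t(x,y,z): return at(T,175+(x+.5)/7-.5,145+(y+.5)/7-.5,z)
def s(x,y,z): return at(S,240+(x+.5)/7-.5,165+(y+.5)/7-.5,z)
E
python3 - <<'E'
from m import *
np.set_printoptions(precision=4,suppress=True)
print("dock hole",t(136,220,.044),s(578,138,.044))
for p in[(80,154),(166,153),(77,281),(160,281)]:print("screw",t(*p,.044))
for p in[(505,120),(550,87),(622,175),(668,140)]:print("screw s",s(*p,.044))
print("scope hole",t(351,226,.030),s(433,257,.030))
for p in[(711,142),(704,332),(455,322),(460,137)]:print("base corner",t(*p,.032))
for p in[(62,395),(232,505),(436,372)]:print("base corner s",s(*p,.032))
print("dock outer lower corners",t(234,122,.03),t(228,347,.03),s(420,185,.03),s(620,285,.02),s(716,212,.03))
def r(x,y,z): return at(T,315+(x+.5)/7-.5,193+(y-425+.5)/7-.5,z)
print("pin top",r(124,527,.102),"rest tl,tr",r(55,485,.052),r(170,487,.052))
E
```

```text
dock hole [0.6091 0.1824] [0.6075 0.1897]
screw [0.649  0.2121]
screw [0.6462 0.1644]
screw [0.5769 0.216 ]
screw [0.5737 0.1705]
screw s [0.57   0.1794]
screw s [0.5705 0.2225]
screw s [0.6421 0.175 ]
screw s [0.6435 0.2187]
scope hole [0.601  0.0652] [0.5995 0.0712]
base corner [ 0.6347 -0.1381]
base corner [ 0.5269 -0.126 ]
base corner [0.542  0.0106]
base corner [0.6474 0.0016]
base corner s [ 0.5342 -0.1279]
base corner s [ 0.637  -0.1369]
base corner s [ 0.6521 -0.0048]
dock outer lower corners [0.6654 0.1275] [0.5371 0.1363] [0.5596 0.1187] [0.6746 0.1237] [0.6857 0.1965]
pin top [ 0.4413 -0.3277] rest tl,tr [ 0.475  -0.3013] [ 0.4696 -0.3634]
```

Top view: the dock hole is at crop (136,220), the tongue hole at (351,226), and the base corners at (711,142) and (704,332). Scene crop: tongue hole at (433,257), dock hole at (578,138). The microscope yaw is about -6° and the dock's is -3.7°. They are laterally aligned, so the push is about 118 mm. I'll bring the part-open gripper in behind the base.

Emit:
servo_tool:
  increments:
    - {"z": 0.06, "hand": 65}
    - {"x": 0.03, "y": 0.05, "z": 0.11, "rz": 0.15, "hand": 65}
    - {"x": 0.07, "y": 0.1, "z": 0.12, "rz": 0.33, "hand": 65}
    - {"x": 0.1, "y": 0.15, "z": 0.12, "rz": 0.5, "hand": 65}
    - {"x": 0.135, "y": 0.2, "z": 0.12, "rz": 0.67, "hand": 65}
    - {"x": 0.17, "y": 0.255, "z": 0.12, "rz": 0.84, "hand": 65}
    - {"x": 0.2, "y": 0.305, "z": 0.12, "rz": 1.009, "hand": 65}
    - {"x": 0.235, "y": 0.36, "z": 0.12, "rz": 1.009, "hand": 65}
    - {"x": 0.277, "y": 0.43, "z": 0.09, "rz": 1.009, "hand": 65}
    - {"x": 0.277, "y": 0.43, "z": 0.03, "rz": 1.009, "hand": 65}

```text
invalid input at $.increments[0]: expected keys rx, ry, rz, x, y, z, hand
```

Emit:
servo_tool:
  increments:
    - {"z": -0.05}
    - {"z": -0.1}
    - {"z": -0.14}
    - {"z": -0.14}

```text
invalid input at $.increments[0]: expected keys rx, ry, rz, x, y, z, hand
```

```bash
python3 - <<'E'
from m import *
a=crop(np.clip(T["img"]*1.5,0,255).astype(np.uint8),175,145,110,55,5);b=crop(S["img"],225,165,130,82,4)
o=np.zeros((600,550,3),np.uint8);o[:275]=a;o[272:600,:520]=b[:328]
cv2.imwrite("pics/p2.png",o)
s=read_state();print(s["t"],s["ee_pos"],s["eef_rot"],s["gripper_width"],s["ft_force"],s["joints"])
E
```

```text
0.4 [ 0.29832784 -0.60541954  0.20105356] [ 0.60046749 -0.60036816  0.37358022 -0.37340954] 0.08526972565393766 [-0.57194804 -0.20702191 -0.23112625] [ 1.02917402  0.57584489  0.02487894  1.43720562 -0.01499592  1.1290061
 -0.05650437]
```

View pics/p2.png

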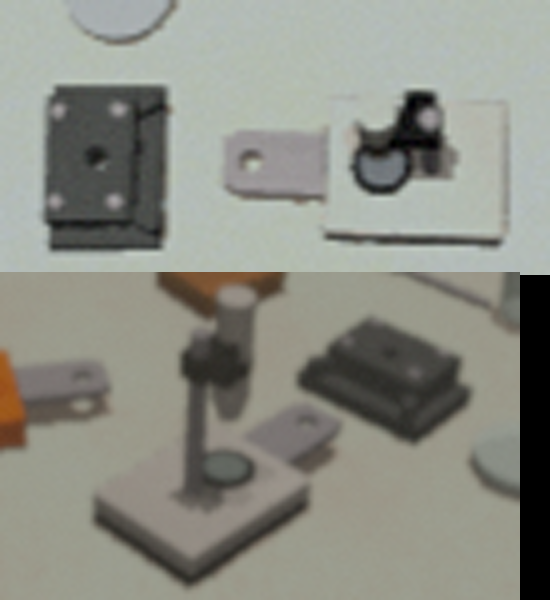

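The arm didn't move because every key is required in each row, so this picture matches the last one. That makes 5 viewed. I'll resend the move with all keys.

Emit:
servo_tool:
  increments:
    - {"rx": 0, "ry": 0, "rz": 0, "x": 0, "y": 0, "z": 0.06, "hand": 65}
    - {"rx": 0, "ry": 0, "rz": 0.15, "x": 0.03, "y": 0.05, "z": 0.11, "hand": 65}
    - {"rx": 0, "ry": 0, "rz": 0.33, "x": 0.07, "y": 0.1, "z": 0.12, "hand": 65}
    - {"rx": 0, "ry": 0, "rz": 0.5, "x": 0.1, "y": 0.15, "z": 0.12, "hand": 65}
    - {"rx": 0, "ry": 0, "rz": 0.67, "x": 0.135, "y": 0.2, "z": 0.12, "hand": 65}
    - {"rx": 0, "ry": 0, "rz": 0.84, "x": 0.17, "y": 0.255, "z": 0.12, "hand": 65}
    - {"rx": 0, "ry": 0, "rz": 1.009, "x": 0.2, "y": 0.305, "z": 0.12, "hand": 65}
    - {"rx": 0, "ry": 0, "rz": 1.009, "x": 0.235, "y": 0.36, "z": 0.12, "hand": 65}
    - {"rx": 0, "ry": 0, "rz": 1.009, "x": 0.277, "y": 0.42, "z": 0.12, "hand": 65}
    - {"rx": 0, "ry": 0, "rz": 1.009, "x": 0.277, "y": 0.43, "z": 0.07, "hand": 65}

```text
t: 1.65
ee_pos: [0.5796, -0.1716, 0.2738]
eef_rot: [0.706, -0.706, 0.032, -0.038]
ft_force: [-0.9, -0.5, -1.5]
gripper_width: 0.0554
```

Emit:
servo_tool:
  increments:
    - {"rx": 0, "ry": 0, "rz": 0, "x": 0, "y": -0.005, "z": -0.05, "hand": 65}
    - {"rx": 0, "ry": 0, "rz": 0, "x": 0, "y": -0.008, "z": -0.1, "hand": 65}
    - {"rx": 0, "ry": 0, "rz": 0, "x": 0, "y": -0.008, "z": -0.15, "hand": 65}
    - {"rx": 0, "ry": 0, "rz": 0, "x": 0, "y": -0.008, "z": -0.19, "hand": 65}
    - {"rx": 0, "ry": 0, "rz": 0, "x": 0, "y": -0.008, "z": -0.22, "hand": 65}
    - {"rx": 0, "ry": 0, "rz": 0, "x": 0, "y": -0.008, "z": -0.24, "hand": 65}
    - {"rx": 0, "ry": 0, "rz": 0, "x": 0, "y": -0.008, "z": -0.25, "hand": 65}
    - {"rx": 0, "ry": 0, "rz": 0, "x": 0, "y": -0.008, "z": -0.257, "hand": 65}
    - {"rx": 0, "ry": 0, "rz": 0, "x": 0, "y": -0.008, "z": -0.257, "hand": 65}

```text
t: 2.78
ee_pos: [0.5755, -0.1836, 0.0144]
eef_rot: [-0.706, 0.706, -0.037, 0.037]
ft_force: [-1.0, 0.6, 0.7]
gripper_width: 0.0553
```

```bash
python3 - <<'E'
from m import *
a=crop(np.clip(T["img"]*1.5,0,255).astype(np.uint8),175,145,130,60,5);b=crop(S["img"],205,165,130,75,4)
o=np.zeros((600,650,3),np.uint8);o[:300]=a;o[300:600,:520]=b
cv2.imwrite("pics/p3.png",o)
s=read_state();print(s["t"],s["ee_pos"],s["ft_force"],s["joints"])
E
```

```text
2.875 [ 0.57577034 -0.18360971  0.01483324] [0.73757915 0.29934826 0.28937379] [ 0.38954434  0.69072878 -0.25215411  1.81979351  0.2615879   0.66253064
 -0.11835758]
```

View pics/p3.png

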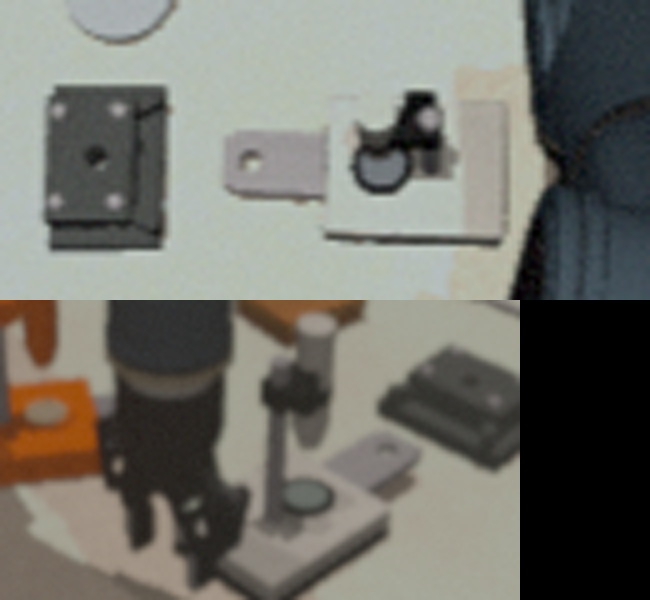

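The fingers stand behind the base with clear bench between them. The wrist would come within about 1–2 cm of the column, so I'll lean the tool back 8° for the push.

Emit:
servo_tool:
  increments:
    - {"rx": 0.07, "ry": 0, "rz": 0, "x": 0, "y": 0.005, "z": 0, "hand": 65}
    - {"rx": 0.14, "ry": 0, "rz": 0, "x": 0.001, "y": 0.015, "z": 0, "hand": 65}
    - {"rx": 0.14, "ry": 0, "rz": 0, "x": 0.0025, "y": 0.025, "z": 0, "hand": 65}
    - {"rx": 0.14, "ry": 0, "rz": 0, "x": 0.003, "y": 0.031, "z": 0, "hand": 65}
    - {"rx": 0.14, "ry": 0, "rz": 0, "x": 0.0035, "y": 0.036, "z": 0, "hand": 65}
    - {"rx": 0.14, "ry": 0, "rz": 0, "x": 0.0042, "y": 0.041, "z": 0, "hand": 65}
    - {"rx": 0.14, "ry": 0, "rz": 0, "x": 0.0047, "y": 0.046, "z": 0, "hand": 65}
    - {"rx": 0.14, "ry": 0, "rz": 0.002, "x": 0.0052, "y": 0.051, "z": 0, "hand": 65}
    - {"rx": 0.14, "ry": 0, "rz": 0.004, "x": 0.0058, "y": 0.056, "z": 0, "hand": 65}

```text
t: 4.0
ee_pos: [0.5811, -0.1272, 0.0142]
eef_rot: [0.754, -0.655, 0.038, -0.033]
ft_force: [-0.3, -0.1, 0.6]
gripper_width: 0.0552
```

Emit:
servo_tool:
  increments:
    - {"rx": 0, "ry": 0, "rz": 0, "x": 0.0006, "y": 0.005, "z": 0, "hand": 65}
    - {"rx": 0, "ry": 0, "rz": 0.002, "x": 0.0012, "y": 0.01, "z": 0, "hand": 65}
    - {"rx": 0, "ry": 0, "rz": 0.004, "x": 0.0018, "y": 0.015, "z": 0, "hand": 65}
    - {"rx": 0, "ry": 0, "rz": 0.006, "x": 0.0024, "y": 0.02, "z": 0, "hand": 65}
    - {"rx": 0, "ry": 0, "rz": 0.008, "x": 0.003, "y": 0.025, "z": 0, "hand": 65}

```text
t: 4.62
ee_pos: [0.5842, -0.1022, 0.0142]
eef_rot: [0.754, -0.655, 0.035, -0.03]
ft_force: [-0.2, 0.3, 0.1]
gripper_width: 0.0556
```

```bash
python3 - <<'E'
from m import *
a=crop(np.clip(T["img"]*1.5,0,255).astype(np.uint8),175,145,130,60,5);b=crop(S["img"],205,150,150,75,5)
o=np.zeros((600,750,3),np.uint8);o[:225,:650]=a[50:275];o[225:600,:750]=b
cv2.imwrite("pics/p4.png",o)
s=read_state();print(s["t"],s["ee_pos"],s["ft_force"])
E
```

```text
4.725 [ 0.58424744 -0.1015921   0.01423578] [-0.57809042 -0.15620652  0.09256762]
```

View pics/p4.png

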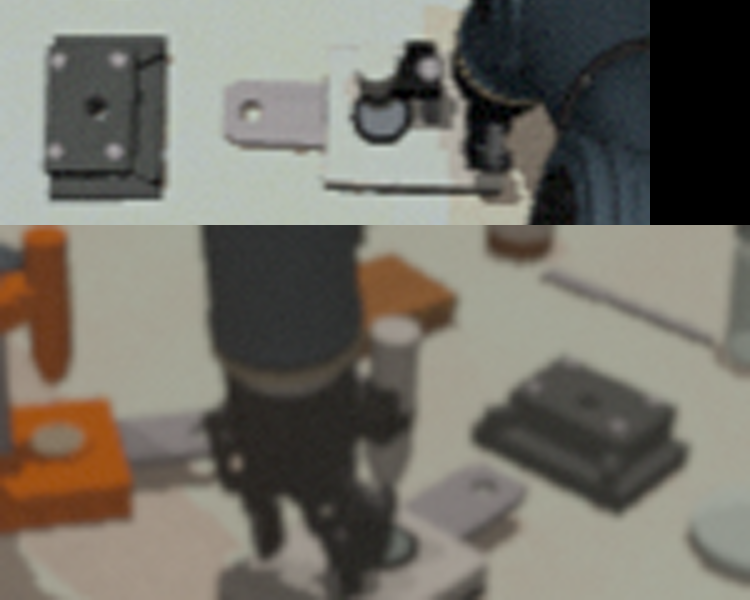

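```bash
python3 - <<'E'
from m import *
for n,(x,y) in {"p3R":(200,585),"p3L":(140,545)}.items():
    for z in(0,.015,.03,.045): print(n,z,at(S,205+(x+.5)/4-.5,165+(y-300+.5)/4-.5,z))
for z in(0,.015,.03,.045): print("p4R",z,at(S,205+345.5/5-.5,150+(592-225+.5)/5-.5,z), at(S,205+(268.5)/5-.5,150+(555-225+.5)/5-.5,z))
def P(c,p):
    E=np.array(c["extrinsics"]);q=E[:3,:3].T@(np.array(p)-E[:3,3])
    a,b=q[:2]/q[2];r=1+c["k1"]*(a*a+b*b);return c["fx"]*a*r+c["cx"],c["fy"]*b*r+c["cy"]
for y in(-.112,-.102,-.091):
  for z in(.015,.035):
    u,v=P(S,(.619,y,z));print("expect R p4",y,z,(u-205)*5,(v-150)*5+225)
E
```

```text
p3R 0 [ 0.57075424 -0.14080856]
p3R 0.015 [ 0.58159446 -0.15394445]
p3R 0.03 [ 0.59243468 -0.16708033]
p3R 0.045 [ 0.6032749  -0.18021622]
p3L 0 [ 0.50321198 -0.13517435]
p3L 0.015 [ 0.51542453 -0.14842471]
p3L 0.03 [ 0.52763707 -0.16167507]
p3L 0.045 [ 0.53984962 -0.17492544]
p4R 0 [ 0.57709728 -0.05259105] [ 0.51438996 -0.05529819]
p4R 0.015 [ 0.58780862 -0.06751935] [ 0.52637539 -0.07017148]
p4R 0.03 [ 0.59851996 -0.08244765] [ 0.53836083 -0.08504478]
p4R 0.045 [ 0.6092313  -0.09737595] [ 0.55034626 -0.09991807]
expect R p4 -0.112 0.015 339.05512612087165 646.1546526333331
expect R p4 -0.112 0.035 340.3735611369973 621.1352778561785
expect R p4 -0.102 0.015 348.9840194627044 637.9920126569014
expect R p4 -0.102 0.035 350.39929237127865 613.033863539619
expect R p4 -0.091 0.015 359.77214068389515 629.1222306375264
expect R p4 -0.091 0.035 361.2911281636258 604.2318969738224
```

Neither the base nor the force reading has changed. The picture puts the fingertips at z ≈ 40–45 mm, above the base: part open, they sit well behind the TCP. I'll lift, back off and probe lower, watching the force.

Emit:
servo_tool:
  increments:
    - {"rx": 0, "ry": 0, "rz": 0, "x": 0, "y": 0, "z": 0.02, "hand": 65}
    - {"rx": 0, "ry": 0, "rz": 0, "x": -0.005, "y": -0.04, "z": 0.02, "hand": 65}
    - {"rx": 0, "ry": 0, "rz": -0.012, "x": -0.009, "y": -0.082, "z": 0.02, "hand": 65}
    - {"rx": 0, "ry": 0, "rz": -0.012, "x": -0.009, "y": -0.082, "z": 0, "hand": 65}
    - {"rx": 0, "ry": 0, "rz": -0.012, "x": -0.009, "y": -0.082, "z": -0.01, "hand": 65}
    - {"rx": 0, "ry": 0, "rz": -0.012, "x": -0.009, "y": -0.082, "z": -0.013, "hand": 65}
    - {"rx": 0, "ry": 0, "rz": -0.012, "x": -0.009, "y": -0.082, "z": -0.013, "hand": 65}

```text
t: 5.7
ee_pos: [0.5754, -0.1837, 0.0013]
eef_rot: [0.754, -0.655, 0.039, -0.034]
ft_force: [-0.0, 0.4, -0.4]
gripper_width: 0.0553
```

Emit:
servo_tool:
  increments:
    - {"rx": 0, "ry": 0, "rz": 0, "x": 0, "y": 0, "z": -0.003, "hand": 65}
    - {"rx": 0, "ry": 0, "rz": 0, "x": 0, "y": 0, "z": -0.005, "hand": 65}
    - {"rx": 0, "ry": 0, "rz": 0, "x": 0, "y": 0, "z": -0.005, "hand": 65}

```text
t: 6.08
ee_pos: [0.5751, -0.1844, -0.0039]
eef_rot: [0.754, -0.655, 0.039, -0.034]
ft_force: [0.0, 0.4, 0.9]
gripper_width: 0.0557
```

Emit:
servo_tool:
  increments:
    - {"rx": 0, "ry": 0, "rz": 0, "x": 0, "y": 0, "z": -0.003, "hand": 65}
    - {"rx": 0, "ry": 0, "rz": 0, "x": 0, "y": 0, "z": -0.005, "hand": 65}
    - {"rx": 0, "ry": 0, "rz": 0, "x": 0, "y": 0, "z": -0.005, "hand": 65}

```text
t: 6.45
ee_pos: [0.575, -0.1845, -0.009]
eef_rot: [0.754, -0.655, 0.039, -0.034]
ft_force: [-0.2, -0.1, 0.1]
gripper_width: 0.0555
```

```bash
python3 - <<'E'
from m import *
b=crop(S["img"],205,165,130,82,6)
cv2.imwrite("pics/p5.png",b[:, :600])
s=read_state();print(s["t"],s["ee_pos"],s["ft_force"])
E
```

```text
6.55 [ 0.57513408 -0.1844929  -0.00884833] [-0.36698137 -1.14855344 -0.53605226]
```

View pics/p5.png

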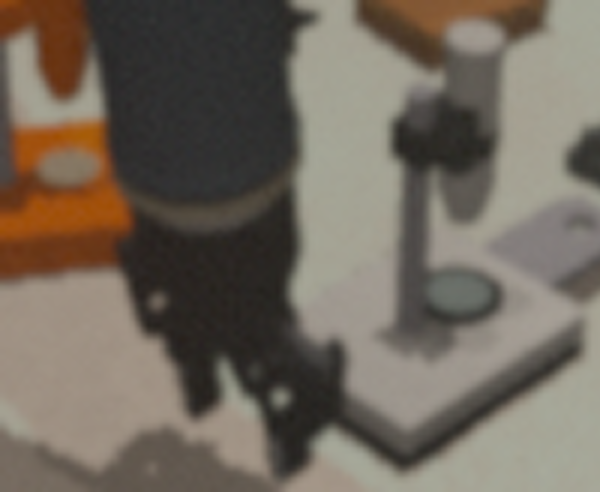

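Tips at (285,472) and (200,410) are now around z ≈ 20 mm. I'll go a bit lower, then push.

Emit:
servo_tool:
  increments:
    - {"rx": 0, "ry": 0, "rz": 0, "x": 0, "y": 0, "z": -0.003, "hand": 65}
    - {"rx": 0, "ry": 0, "rz": 0, "x": 0, "y": 0, "z": -0.006, "hand": 65}
    - {"rx": 0, "ry": 0, "rz": 0, "x": 0, "y": 0, "z": -0.006, "hand": 65}

```text
t: 6.92
ee_pos: [0.5749, -0.1844, -0.0152]
eef_rot: [0.754, -0.655, 0.039, -0.034]
ft_force: [0.1, -0.2, 0.4]
gripper_width: 0.0557
```

Emit:
servo_tool:
  increments:
    - {"rx": 0, "ry": 0, "rz": 0, "x": 0.001, "y": 0.01, "z": 0, "hand": 65}
    - {"rx": 0, "ry": 0, "rz": 0, "x": 0.002, "y": 0.02, "z": 0, "hand": 65}
    - {"rx": 0, "ry": 0, "rz": 0, "x": 0.003, "y": 0.027, "z": 0, "hand": 65}
    - {"rx": 0, "ry": 0, "rz": 0, "x": 0.0035, "y": 0.033, "z": 0, "hand": 65}
    - {"rx": 0, "ry": 0, "rz": 0, "x": 0.004, "y": 0.038, "z": 0, "hand": 65}
    - {"rx": 0, "ry": 0, "rz": 0, "x": 0.0045, "y": 0.043, "z": 0, "hand": 65}
    - {"rx": 0, "ry": 0, "rz": 0, "x": 0.005, "y": 0.048, "z": 0, "hand": 65}
    - {"rx": 0, "ry": 0, "rz": 0, "x": 0.0055, "y": 0.053, "z": 0, "hand": 65}

```text
t: 7.92
ee_pos: [0.5806, -0.1327, -0.0148]
eef_rot: [0.753, -0.656, 0.039, -0.035]
ft_force: [0.4, -5.7, 0.7]
gripper_width: 0.0557
```

Contact (5.7 N friction). Continuing the push, rotating gently to the dock's yaw.

Emit:
servo_tool:
  increments:
    - {"rx": 0, "ry": 0, "rz": 0.002, "x": 0.0006, "y": 0.005, "z": 0, "hand": 65}
    - {"rx": 0, "ry": 0, "rz": 0.004, "x": 0.0012, "y": 0.01, "z": 0, "hand": 65}
    - {"rx": 0, "ry": 0, "rz": 0.006, "x": 0.0018, "y": 0.015, "z": 0, "hand": 65}
    - {"rx": 0, "ry": 0, "rz": 0.008, "x": 0.0024, "y": 0.02, "z": 0, "hand": 65}
    - {"rx": 0, "ry": 0, "rz": 0.01, "x": 0.003, "y": 0.025, "z": 0, "hand": 65}
    - {"rx": 0, "ry": 0, "rz": 0.012, "x": 0.0037, "y": 0.03, "z": 0, "hand": 65}
    - {"rx": 0, "ry": 0, "rz": 0.014, "x": 0.0043, "y": 0.035, "z": 0, "hand": 65}
    - {"rx": 0, "ry": 0, "rz": 0.016, "x": 0.005, "y": 0.04, "z": 0, "hand": 65}
    - {"rx": 0, "ry": 0, "rz": 0.018, "x": 0.0056, "y": 0.045, "z": 0, "hand": 65}

```text
t: 9.05
ee_pos: [0.5862, -0.0861, -0.0148]
eef_rot: [0.754, -0.655, 0.033, -0.027]
ft_force: [0.4, -4.1, -0.0]
gripper_width: 0.0556
```

```bash
python3 - <<'E'
from m import *
a=crop(np.clip(T["img"]*1.5,0,255).astype(np.uint8),175,145,110,50,7);b=crop(S["img"],235,160,120,40,6)
o=np.zeros((600,770,3),np.uint8);o[:350]=a;o[355:595,:720]=b
cv2.imwrite("pics/p6.png",o)
s=read_state();print(s["t"],s["ee_pos"],s["ft_force"])
E
```

```text
9.15 [ 0.58635737 -0.08515384 -0.01476559] [ 0.33293246 -0.54870184 -0.08843618]
```

View pics/p6.png

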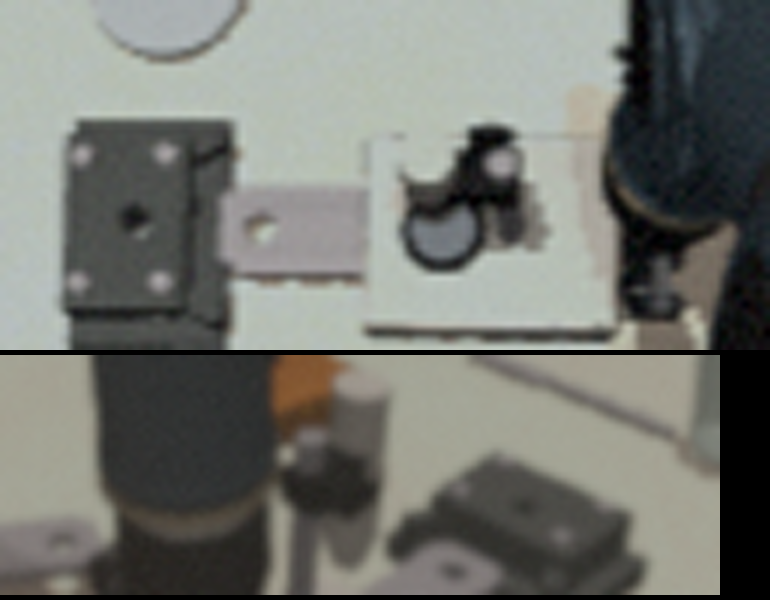

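```bash
python3 - <<'E'
from m import *
d=t(136,220,.044);h=t(263,227,.03);a=np.radians(3.7);y=np.array([np.sin(a),np.cos(a)]);x=np.array([y[1],-y[0]])
print(d,h,(h-d)@x,(h-d)@y)
sm=np.mean([t(*p,.044) for p in[(80,154),(166,153),(77,281),(160,281)]],0);print("screws",(sm-d)@x,(sm-d)@y)
c=[t(*p,.032) for p in[(613,136),(612,328),(366,328),(371,136)]];print(c,np.degrees(np.arctan2(*(c[1]-c[0])[::-1]))-180,np.degrees(np.arctan2(*(c[2]-c[1]))),np.degrees(np.arctan2(*(c[3]-c[0]))))
E
```

```text
[0.60912259 0.18242681] [0.60379714 0.11402825] -0.0009004381778850078 -0.06859965154761086
screws 0.0017744366409505096 0.00847442240383809
[array([ 0.6419916 , -0.08372073]), array([ 0.53265803, -0.07556693]), array([0.54207164, 0.05971974]), array([0.65141387, 0.05122903])] -4.265072552305156 3.980379018880855 3.993943888096514
```

Yaw is now -4°, lateral error about 1 mm, with 68 mm to go.

Emit:
servo_tool:
  increments:
    - {"rx": 0, "ry": 0, "rz": 0.001, "x": 0.0004, "y": 0.006, "z": 0, "hand": 65}
    - {"rx": 0, "ry": 0, "rz": 0.002, "x": 0.0008, "y": 0.012, "z": 0, "hand": 65}
    - {"rx": 0, "ry": 0, "rz": 0.003, "x": 0.0012, "y": 0.018, "z": 0, "hand": 65}
    - {"rx": 0, "ry": 0, "rz": 0.004, "x": 0.0016, "y": 0.024, "z": 0, "hand": 65}
    - {"rx": 0, "ry": 0, "rz": 0.005, "x": 0.002, "y": 0.03, "z": 0, "hand": 65}
    - {"rx": 0, "ry": 0, "rz": 0.005, "x": 0.0023, "y": 0.035, "z": 0, "hand": 65}
    - {"rx": 0, "ry": 0, "rz": 0.005, "x": 0.0026, "y": 0.04, "z": 0, "hand": 65}

```text
t: 10.12
ee_pos: [0.5888, -0.0462, -0.0148]
eef_rot: [0.754, -0.655, 0.032, -0.026]
ft_force: [-0.5, -5.0, 0.4]
gripper_width: 0.0551
```

Emit:
servo_tool:
  increments:
    - {"rx": 0, "ry": 0, "rz": 0, "x": 0.0002, "y": 0.004, "z": 0, "hand": 65}
    - {"rx": 0, "ry": 0, "rz": 0, "x": 0.0005, "y": 0.008, "z": 0, "hand": 65}
    - {"rx": 0, "ry": 0, "rz": 0, "x": 0.0008, "y": 0.012, "z": 0, "hand": 65}
    - {"rx": 0, "ry": 0, "rz": 0, "x": 0.001, "y": 0.016, "z": 0, "hand": 65}
    - {"rx": 0, "ry": 0, "rz": 0, "x": 0.0013, "y": 0.02, "z": 0, "hand": 65}

```text
t: 10.75
ee_pos: [0.5902, -0.0263, -0.0148]
eef_rot: [0.754, -0.655, 0.032, -0.026]
ft_force: [-0.3, -5.1, 0.1]
gripper_width: 0.0555
```

Smooth. About 8 mm remain, which I'll do in small steps.

Emit:
servo_tool:
  increments:
    - {"rx": 0, "ry": 0, "rz": 0, "x": 0.0002, "y": 0.002, "z": 0, "hand": 65}
    - {"rx": 0, "ry": 0, "rz": 0, "x": 0.0003, "y": 0.004, "z": 0, "hand": 65}
    - {"rx": 0, "ry": 0, "rz": 0, "x": 0.0004, "y": 0.006, "z": 0, "hand": 65}

```text
t: 11.12
ee_pos: [0.5906, -0.0206, -0.0148]
eef_rot: [0.754, -0.655, 0.032, -0.026]
ft_force: [0.3, -5.0, -0.1]
gripper_width: 0.0558
```

Emit:
servo_tool:
  increments:
    - {"rx": 0, "ry": 0, "rz": 0, "x": 0.0001, "y": 0.001, "z": 0, "hand": 65}
    - {"rx": 0, "ry": 0, "rz": 0, "x": 0.0001, "y": 0.002, "z": 0, "hand": 65}

```text
t: 11.38
ee_pos: [0.5907, -0.0186, -0.0148]
eef_rot: [0.754, -0.655, 0.032, -0.026]
ft_force: [0.9, -4.5, 0.6]
gripper_width: 0.0559
```

Emit:
servo_tool:
  increments:
    - {"rx": 0, "ry": 0, "rz": 0, "x": 0.0001, "y": 0.001, "z": 0, "hand": 65}
    - {"rx": 0, "ry": 0, "rz": 0, "x": 0.0001, "y": 0.002, "z": 0, "hand": 65}

```text
t: 11.62
ee_pos: [0.5908, -0.0183, -0.0148]
eef_rot: [0.754, -0.656, 0.032, -0.026]
ft_force: [-0.3, -10.6, 1.0]
gripper_width: 0.0556
```

Emit:
servo_tool:
  increments:
    - {"rx": 0, "ry": 0, "rz": 0, "x": 0.0001, "y": 0.001, "z": 0, "hand": 65}
    - {"rx": 0, "ry": 0, "rz": 0, "x": 0.0001, "y": 0.002, "z": 0, "hand": 65}

```text
t: 11.88
ee_pos: [0.5908, -0.0182, -0.0149]
eef_rot: [0.753, -0.657, 0.033, -0.027]
ft_force: [-0.4, -16.4, 3.8]
gripper_width: 0.0559
```

The tongue is home: force rose 5→16 N with no motion at y = -0.018, against a predicted -0.0175. I'll back off, lift, and look at the dock and the pin together.

Emit:
servo_tool:
  increments:
    - {"rx": 0, "ry": 0, "rz": 0, "x": -0.001, "y": -0.015, "z": 0, "hand": 65}
    - {"rx": 0, "ry": 0, "rz": 0, "x": -0.004, "y": -0.06, "z": 0, "hand": 65}
    - {"rx": 0, "ry": 0, "rz": 0, "x": -0.007, "y": -0.11, "z": 0.03, "hand": 80}
    - {"rx": -0.07, "ry": 0, "rz": 0, "x": -0.01, "y": -0.14, "z": 0.08, "hand": 100}
    - {"rx": -0.14, "ry": 0, "rz": 0, "x": -0.02, "y": -0.16, "z": 0.14, "hand": 100}
    - {"rx": -0.14, "ry": 0, "rz": 0, "x": -0.03, "y": -0.18, "z": 0.2, "hand": 100}
    - {"rx": -0.14, "ry": 0, "rz": 0, "x": -0.04, "y": -0.2, "z": 0.25, "hand": 100}
    - {"rx": -0.14, "ry": 0, "rz": 0, "x": -0.04, "y": -0.2, "z": 0.25, "hand": 100}

```text
t: 12.88
ee_pos: [0.5522, -0.2162, 0.2395]
eef_rot: [-0.706, 0.707, -0.028, 0.031]
ft_force: [-0.8, -0.3, -1.2]
gripper_width: 0.0854
```

```bash
python3 - <<'E'
from m import *
a=crop(np.clip(T["img"]*1.5,0,255).astype(np.uint8),175,145,100,50,6);b=crop(S["img"],255,150,95,50,6);e=crop(S["img"],155,205,50,60,4)
e=cv2.resize(S["img"][212:262,160:198,::-1],None,fx=5,fy=5,interpolation=cv2.INTER_CUBIC)
o=np.zeros((600,800,3),np.uint8);o[:300,:600]=a;o[300:600,:570]=b;o[:250,605:795]=e
cv2.imwrite("pics/p7.png",o)
s=read_state();print(s["t"],s["ee_pos"],s["eef_rot"],s["ft_force"],s["gripper_width"])
E
```

```text
12.975 [ 0.55082906 -0.21382431  0.23527685] [ 0.70675442 -0.70630945  0.02930455 -0.02768371] [ 0.03729059  0.71325797 -0.84103571] 0.08559045667676612
```

View pics/p7.png

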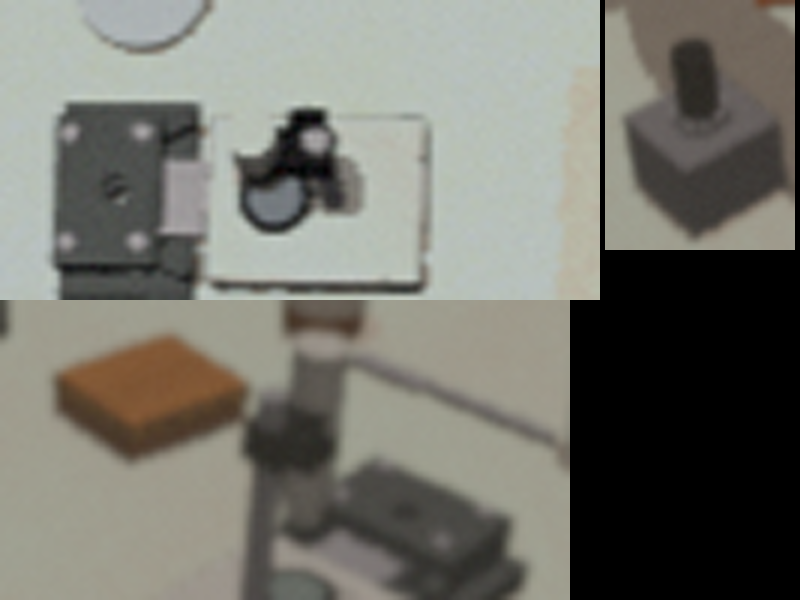

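```bash
python3 - <<'E'
from m import *
def e(x,y,z): return at(S,160+(x-605+.5)/5-.5,212+(y+.5)/5-.5,z)
print("pin",e(692,46,.102),e(696,81,.0805),"rest top corners",[e(*p,.052) for p in[(627,120),(688,168),(781,128)]])
E
```

```text
pin [ 0.4387969  -0.32293098] [ 0.44234658 -0.32614598] rest top corners [array([ 0.41067951, -0.35431643]), array([ 0.46823701, -0.35772652]), array([ 0.48240198, -0.30175768])]
```

The tongue is under the plate and the tongue hole shows through the dock hole at (117,190), light crescent, so the fit looks good. The pin is at about (0.441, -0.327). Next is the grasp.

Emit:
servo_tool:
  increments:
    - {"rx": 0, "ry": 0, "rz": 0, "x": -0.04, "y": -0.04, "z": 0, "hand": 100}
    - {"rx": 0, "ry": 0, "rz": 0, "x": -0.08, "y": -0.08, "z": 0, "hand": 100}
    - {"rx": 0, "ry": 0, "rz": 0, "x": -0.11, "y": -0.113, "z": -0.02, "hand": 100}
    - {"rx": 0, "ry": 0, "rz": 0, "x": -0.11, "y": -0.113, "z": -0.06, "hand": 100}
    - {"rx": 0, "ry": 0, "rz": 0, "x": -0.11, "y": -0.113, "z": -0.1, "hand": 100}
    - {"rx": 0, "ry": 0, "rz": 0, "x": -0.11, "y": -0.113, "z": -0.14, "hand": 100}
    - {"rx": 0, "ry": 0, "rz": 0, "x": -0.11, "y": -0.113, "z": -0.165, "hand": 100}
    - {"rx": 0, "ry": 0, "rz": 0, "x": -0.11, "y": -0.113, "z": -0.18, "hand": 100}
    - {"rx": 0, "ry": 0, "rz": 0, "x": -0.11, "y": -0.113, "z": -0.185, "hand": 100}
    - {"rx": 0, "ry": 0, "rz": 0, "x": -0.11, "y": -0.113, "z": -0.185, "hand": 100}

```text
t: 14.32
ee_pos: [0.4411, -0.3274, 0.0503]
eef_rot: [-0.707, 0.707, -0.03, 0.028]
ft_force: [-0.3, 0.2, -0.5]
gripper_width: 0.0851
```

```bash
python3 - <<'E'
from m import *
b=crop(S["img"],145,190,75,75,8)
cv2.imwrite("pics/p8.png",b)
s=read_state();print(s["t"],s["ee_pos"],s["eef_rot"],s["ft_force"],s["gripper_width"])
E
```

```text
14.425 [ 0.44136562 -0.32776074  0.05099041] [-0.70621919  0.7068293  -0.02931816  0.0280579 ] [ 0.45753283  0.54717086 -0.67469625] 0.08557727932505446
```

View pics/p8.png

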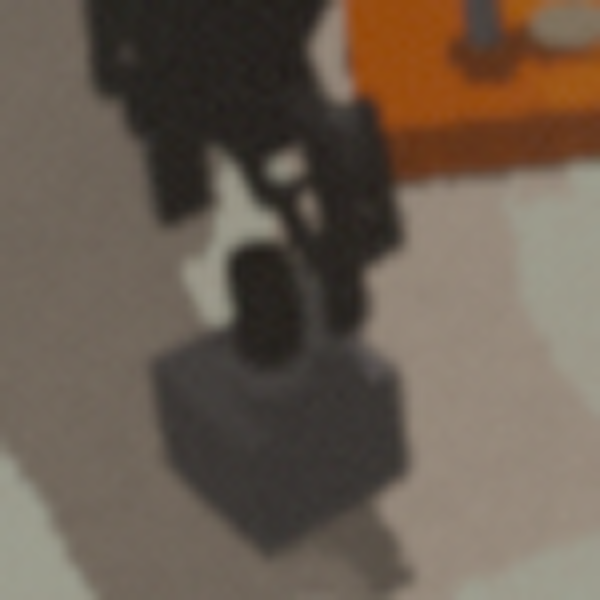

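```bash
python3 - <<'E'
from m import *
for p in[(345,330),(180,220),(262,275)]:
  for z in(.06,.075,.09,.105,.12): print(p,z,at(S,145+(p[0]+.5)/8-.5,190+(p[1]+.5)/8-.5,z))
E
```

```text
(345, 330) 0.06 [ 0.45359857 -0.30204913]
(345, 330) 0.075 [ 0.46798869 -0.31278113]
(345, 330) 0.09 [ 0.4823788  -0.32351314]
(345, 330) 0.105 [ 0.49676892 -0.33424514]
(345, 330) 0.12 [ 0.51115904 -0.34497714]
(180, 220) 0.06 [ 0.35834629 -0.30012712]
(180, 220) 0.075 [ 0.37484295 -0.31090163]
(180, 220) 0.09 [ 0.39133962 -0.32167614]
(180, 220) 0.105 [ 0.40783628 -0.33245064]
(180, 220) 0.12 [ 0.42433294 -0.34322515]
(262, 275) 0.06 [ 0.40696447 -0.30122207]
(262, 275) 0.075 [ 0.42238592 -0.31197236]
(262, 275) 0.09 [ 0.43780737 -0.32272266]
(262, 275) 0.105 [ 0.45322882 -0.33347295]
(262, 275) 0.12 [ 0.46865027 -0.34422324]
```

Fingertips, at (180,220) and (345,330), are about 44 mm above the reported TCP when fully open. Lowering 18 mm puts the pads on the grip, clear of the collar.

Emit:
servo_tool:
  increments:
    - {"rx": 0, "ry": 0, "rz": 0, "x": 0, "y": 0, "z": -0.01, "hand": 100}
    - {"rx": 0, "ry": 0, "rz": 0, "x": 0, "y": 0, "z": -0.018, "hand": 100}
    - {"rx": 0, "ry": 0, "rz": 0, "x": 0, "y": 0, "z": -0.018, "hand": 10}
    - {"rx": 0, "ry": 0, "rz": 0, "x": 0, "y": 0, "z": -0.018, "hand": 10}
    - {"rx": 0, "ry": 0, "rz": 0, "x": 0, "y": 0, "z": -0.018, "hand": 10}
    - {"rx": 0, "ry": 0, "rz": 0, "x": 0, "y": 0, "z": -0.018, "hand": 10}
    - {"rx": 0, "ry": 0, "rz": 0, "x": 0, "y": 0, "z": -0.018, "hand": 10}
    - {"rx": 0, "ry": 0, "rz": 0, "x": 0, "y": 0, "z": -0.018, "hand": 10}
    - {"rx": 0, "ry": 0, "rz": 0, "x": 0, "y": 0, "z": -0.018, "hand": 10}

```text
t: 15.65
ee_pos: [0.4409, -0.3276, 0.0325]
eef_rot: [-0.706, 0.707, -0.03, 0.028]
ft_force: [-0.2, 0.5, 5.3]
gripper_width: 0.0228
```

Emit:
servo_tool:
  increments:
    - {"rx": 0, "ry": 0, "rz": 0, "x": 0, "y": 0, "z": 0.01, "hand": 10}
    - {"rx": 0, "ry": 0, "rz": 0, "x": 0, "y": 0, "z": 0.025, "hand": 10}
    - {"rx": 0, "ry": 0, "rz": 0, "x": 0, "y": 0, "z": 0.045, "hand": 10}
    - {"rx": 0, "ry": 0, "rz": 0, "x": 0, "y": 0, "z": 0.07, "hand": 10}
    - {"rx": 0, "ry": 0, "rz": 0, "x": 0, "y": 0, "z": 0.11, "hand": 10}
    - {"rx": 0, "ry": 0, "rz": 0, "x": 0, "y": 0, "z": 0.16, "hand": 10}
    - {"rx": 0, "ry": 0, "rz": 0, "x": 0, "y": 0, "z": 0.2, "hand": 10}
    - {"rx": 0, "ry": 0, "rz": 0, "x": 0, "y": 0, "z": 0.22, "hand": 10}
    - {"rx": 0, "ry": 0, "rz": 0, "x": 0, "y": 0, "z": 0.22, "hand": 10}

```text
t: 16.77
ee_pos: [0.4415, -0.3278, 0.2543]
eef_rot: [-0.706, 0.707, -0.029, 0.029]
ft_force: [0.1, -0.1, -1.3]
gripper_width: 0.023
```

The pin is held (-1.3 N, width 23 mm). I'll carry it high over the microscope to the dock.

Emit:
servo_tool:
  increments:
    - {"rx": 0, "ry": 0, "rz": 0, "x": 0.01, "y": 0.03, "z": 0.03, "hand": 10}
    - {"rx": 0, "ry": 0, "rz": 0, "x": 0.027, "y": 0.08, "z": 0.06, "hand": 10}
    - {"rx": 0, "ry": 0, "rz": 0, "x": 0.045, "y": 0.135, "z": 0.06, "hand": 10}
    - {"rx": 0, "ry": 0, "rz": 0, "x": 0.064, "y": 0.193, "z": 0.06, "hand": 10}
    - {"rx": 0, "ry": 0, "rz": 0, "x": 0.083, "y": 0.25, "z": 0.06, "hand": 10}
    - {"rx": 0, "ry": 0, "rz": 0, "x": 0.102, "y": 0.308, "z": 0.06, "hand": 10}
    - {"rx": 0, "ry": 0, "rz": 0, "x": 0.121, "y": 0.366, "z": 0.06, "hand": 10}
    - {"rx": 0, "ry": 0, "rz": 0, "x": 0.14, "y": 0.424, "z": 0.06, "hand": 10}
    - {"rx": 0, "ry": 0, "rz": 0, "x": 0.157, "y": 0.475, "z": 0.06, "hand": 10}
    - {"rx": 0, "ry": 0, "rz": 0, "x": 0.167, "y": 0.513, "z": 0.06, "hand": 10}

```text
t: 18.02
ee_pos: [0.6075, 0.1881, 0.3105]
eef_rot: [-0.706, 0.707, -0.03, 0.026]
ft_force: [-0.2, -0.8, -1.3]
gripper_width: 0.0229
```

Emit:
servo_tool:
  increments:
    - {"rx": 0, "ry": 0, "rz": 0, "x": 0, "y": 0, "z": -0.05, "hand": 10}
    - {"rx": 0, "ry": 0, "rz": 0, "x": 0, "y": 0, "z": -0.1, "hand": 10}
    - {"rx": 0, "ry": 0, "rz": 0, "x": 0, "y": 0, "z": -0.15, "hand": 10}
    - {"rx": 0, "ry": 0, "rz": 0, "x": 0, "y": 0, "z": -0.19, "hand": 10}
    - {"rx": 0, "ry": 0, "rz": 0, "x": 0, "y": 0, "z": -0.22, "hand": 10}
    - {"rx": 0, "ry": 0, "rz": 0, "x": 0, "y": 0, "z": -0.235, "hand": 10}
    - {"rx": 0, "ry": 0, "rz": 0, "x": 0, "y": 0, "z": -0.237, "hand": 10}
    - {"rx": 0, "ry": 0, "rz": 0, "x": 0, "y": 0, "z": -0.237, "hand": 10}

```text
t: 19.02
ee_pos: [0.6084, 0.1858, 0.0761]
eef_rot: [0.707, -0.706, 0.029, -0.028]
ft_force: [-0.0, -0.6, -1.0]
gripper_width: 0.0232
```

```bash
python3 - <<'E'
from m import *
b=crop(S["img"],285,150,70,60,8);a=crop(np.clip(T["img"]*1.5,0,255).astype(np.uint8),175,150,58,55,4)
o=np.zeros((480,800,3),np.uint8);o[:,:560]=b;o[:220,565:797]=a
cv2.imwrite("pics/p9.png",o)
s=read_state();print(s["t"],s["ee_pos"],s["eef_rot"],s["ft_force"],s["gripper_width"])
E
```

```text
19.125 [0.60856864 0.18583252 0.07645466] [ 0.70672249 -0.7063232   0.0291008  -0.02835491] [-0.61301955  0.02898268 -1.87798075] 0.022840557968806973
```

View pics/p9.png

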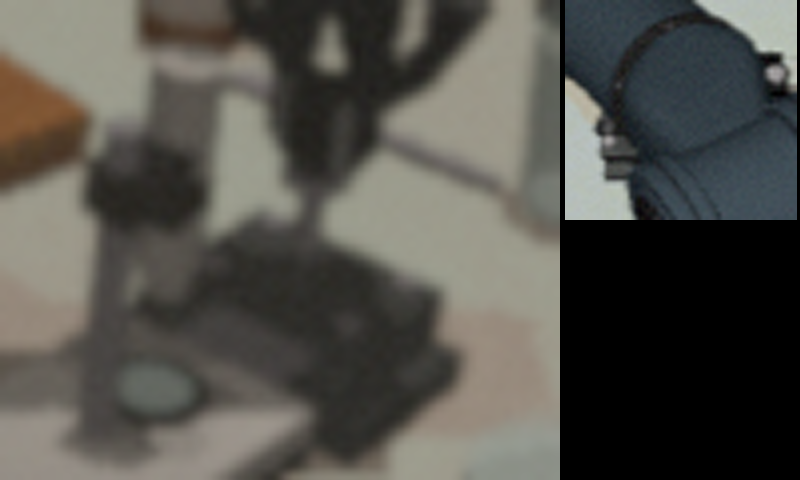

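```bash
python3 - <<'E'
from m import *
def P(c,p):
    E=np.array(c["extrinsics"]);q=E[:3,:3].T@(np.array(p)-E[:3,3])
    a,b=q[:2]/q[2];r=1+c["k1"]*(a*a+b*b);return c["fx"]*a*r+c["cx"],c["fy"]*b*r+c["cy"]
def cr(p):
    u,v=P(S,p);return np.round(((u-285+.5)*8-.5,(v-150+.5)*8-.5),1)
for n,h in(("scenehole",(.6075,.1897)),("tcp",(.6085,.186))):
    for z in(.044,.056,.07,.086,.096):print(n,z,cr((*h,z)))
print("d/dx",(cr((.6175,.1897,.056))-cr((.6075,.1897,.056))),"d/dy",(cr((.6075,.1997,.056))-cr((.6075,.1897,.056))))
g=S["img"].astype(int).sum(2)
for v in range(172,184): print(v,g[v,314:336])
E
```

```text
scenehole 0.044 [300.6 277.8]
scenehole 0.056 [303.8 255.2]
scenehole 0.07 [307.5 228.5]
scenehole 0.086 [311.9 197.6]
scenehole 0.096 [314.6 178. ]
tcp 0.044 [298.2 282. ]
tcp 0.056 [301.4 259.4]
tcp 0.07 [305.1 232.6]
tcp 0.086 [309.5 201.7]
tcp 0.096 [312.2 182.1]
d/dx [19.4  8. ] d/dy [11.6 -9.1]
172 [451 458 456 454 446 407 307 223 187 171 158 165 176 218 296 388 431 449
 455 454 451 450]
173 [456 457 456 456 447 424 368 300 239 205 196 205 222 270 345 413 448 453
 453 451 453 454]
174 [457 455 448 449 447 441 422 375 301 231 216 242 303 360 404 438 453 452
 456 455 452 454]
175 [452 442 431 415 418 440 440 402 322 235 223 299 385 426 443 452 455 448
 455 452 453 452]
176 [435 408 378 341 361 397 414 381 297 226 247 338 423 449 452 455 454 454
 452 451 453 453]
177 [382 323 279 264 294 329 337 314 243 209 251 352 435 452 453 455 455 453
 457 453 451 451]
178 [300 238 213 213 233 250 252 235 208 217 256 353 425 448 451 454 456 456
 455 450 450 452]
179 [215 191 187 195 192 196 195 192 196 206 240 317 382 418 435 444 448 455
 453 450 452 451]
180 [162 170 185 184 183 185 185 182 198 199 204 227 279 330 377 403 426 441
 453 454 457 451]
181 [146 150 164 166 166 165 169 167 174 191 182 176 195 221 262 306 360 398
 428 446 455 452]
182 [131 133 133 135 139 140 146 146 151 160 150 155 144 158 171 202 247 305
 357 402 427 443]
183 [137 137 129 124 133 134 131 132 145 141 137 133 133 127 141 148 156 195
 252 313 370 406]
```

The shank line, about (310,211), agrees with the hole's axis line (309.9 at that row) within about 1 mm. I'll descend and watch the force. That was the 12th and last picture.

Emit:
servo_tool:
  increments:
    - {"rx": 0, "ry": 0, "rz": 0, "x": 0, "y": 0, "z": -0.005, "hand": 10}
    - {"rx": 0, "ry": 0, "rz": 0, "x": 0, "y": 0, "z": -0.01, "hand": 10}
    - {"rx": 0, "ry": 0, "rz": 0, "x": 0, "y": 0, "z": -0.015, "hand": 10}
    - {"rx": 0, "ry": 0, "rz": 0, "x": 0, "y": 0, "z": -0.018, "hand": 10}
    - {"rx": 0, "ry": 0, "rz": 0, "x": 0, "y": 0, "z": -0.018, "hand": 10}

```text
t: 19.85
ee_pos: [0.6077, 0.1854, 0.0568]
eef_rot: [-0.706, 0.707, -0.03, 0.027]
ft_force: [-0.7, -0.4, -0.2]
gripper_width: 0.0224
```

Emit:
servo_tool:
  increments:
    - {"rx": 0, "ry": 0, "rz": 0, "x": 0, "y": 0, "z": -0.004, "hand": 10}
    - {"rx": 0, "ry": 0, "rz": 0, "x": 0, "y": 0, "z": -0.008, "hand": 10}
    - {"rx": 0, "ry": 0, "rz": 0, "x": 0, "y": 0, "z": -0.008, "hand": 10}

```text
t: 20.23
ee_pos: [0.6078, 0.1853, 0.0488]
eef_rot: [-0.706, 0.707, -0.03, 0.028]
ft_force: [0.8, -0.6, -2.0]
gripper_width: 0.023
```

No contact, so the tip is in the hole. Going on.

Emit:
servo_tool:
  increments:
    - {"rx": 0, "ry": 0, "rz": 0, "x": 0, "y": 0, "z": -0.004, "hand": 10}
    - {"rx": 0, "ry": 0, "rz": 0, "x": 0, "y": 0, "z": -0.008, "hand": 10}
    - {"rx": 0, "ry": 0, "rz": 0, "x": 0, "y": 0, "z": -0.01, "hand": 10}
    - {"rx": 0, "ry": 0, "rz": 0, "x": 0, "y": 0, "z": -0.01, "hand": 10}

```text
t: 20.72
ee_pos: [0.6078, 0.1854, 0.0389]
eef_rot: [-0.706, 0.707, -0.03, 0.028]
ft_force: [0.3, -0.5, -1.5]
gripper_width: 0.0225
```

Emit:
servo_tool:
  increments:
    - {"rx": 0, "ry": 0, "rz": 0, "x": 0, "y": 0, "z": -0.004, "hand": 10}
    - {"rx": 0, "ry": 0, "rz": 0, "x": 0, "y": 0, "z": -0.008, "hand": 10}
    - {"rx": 0, "ry": 0, "rz": 0, "x": 0, "y": 0, "z": -0.012, "hand": 10}
    - {"rx": 0, "ry": 0, "rz": 0, "x": 0, "y": 0, "z": -0.012, "hand": 10}

```text
t: 21.22
ee_pos: [0.6078, 0.1854, 0.0267]
eef_rot: [-0.706, 0.707, -0.03, 0.028]
ft_force: [0.9, -0.2, -3.1]
gripper_width: 0.0228
```

Emit:
servo_tool:
  increments:
    - {"rx": 0, "ry": 0, "rz": 0, "x": 0, "y": 0, "z": -0.001, "hand": 10}
    - {"rx": 0, "ry": 0, "rz": 0, "x": 0, "y": 0, "z": -0.002, "hand": 10}
    - {"rx": 0, "ry": 0, "rz": 0, "x": 0, "y": 0, "z": -0.002, "hand": 10}

```text
t: 21.6
ee_pos: [0.6078, 0.1855, 0.0252]
eef_rot: [-0.706, 0.707, -0.03, 0.028]
ft_force: [1.1, -1.5, -2.4]
gripper_width: 0.023
```

Emit:
servo_tool:
  increments:
    - {"rx": 0, "ry": 0, "rz": 0, "x": 0, "y": 0, "z": -0.001, "hand": 10}
    - {"rx": 0, "ry": 0, "rz": 0, "x": 0, "y": 0, "z": -0.001, "hand": 10}

```text
t: 21.85
ee_pos: [0.6079, 0.1855, 0.0246]
eef_rot: [-0.706, 0.707, -0.03, 0.028]
ft_force: [-0.3, -2.1, 3.7]
gripper_width: 0.0227
```

Seated at 0.0246, with 0.0245 expected, and fz has turned to +3.7 N. I'll release and go straight up.

Emit:
servo_tool:
  increments:
    - {"rx": 0, "ry": 0, "rz": 0, "x": 0, "y": 0, "z": -0.0005, "hand": 10}
    - {"rx": 0, "ry": 0, "rz": 0, "x": 0, "y": 0, "z": -0.0005, "hand": 80}
    - {"rx": 0, "ry": 0, "rz": 0, "x": 0, "y": 0, "z": -0.0005, "hand": 80}
    - {"rx": 0, "ry": 0, "rz": 0, "x": 0, "y": 0, "z": -0.0005, "hand": 80}
    - {"rx": 0, "ry": 0, "rz": 0, "x": 0, "y": 0, "z": -0.0005, "hand": 80}
    - {"rx": 0, "ry": 0, "rz": 0, "x": 0, "y": 0, "z": 0.02, "hand": 80}
    - {"rx": 0, "ry": 0, "rz": 0, "x": 0, "y": 0, "z": 0.06, "hand": 80}
    - {"rx": 0, "ry": 0, "rz": 0, "x": 0, "y": 0, "z": 0.11, "hand": 80}
    - {"rx": 0, "ry": 0, "rz": 0, "x": 0, "y": 0, "z": 0.17, "hand": 80}
    - {"rx": 0, "ry": 0, "rz": 0, "x": 0, "y": 0, "z": 0.23, "hand": 80}

```text
t: 23.1
ee_pos: [0.6075, 0.1854, 0.2561]
eef_rot: [-0.707, 0.707, -0.03, 0.028]
ft_force: [1.0, 0.6, 0.2]
gripper_width: 0.0684
```

Emit:
servo_tool:
  increments:
    - {"rx": 0, "ry": 0, "rz": 0, "x": -0.05, "y": 0.0, "z": 0.05, "hand": 80}
    - {"rx": 0, "ry": 0, "rz": 0, "x": -0.1, "y": 0.03, "z": 0.05, "hand": 80}
    - {"rx": 0, "ry": 0, "rz": 0, "x": -0.13, "y": 0.08, "z": 0.05, "hand": 80}
    - {"rx": 0, "ry": 0, "rz": 0, "x": -0.13, "y": 0.08, "z": 0.05, "hand": 80}
    - {"rx": 0, "ry": 0, "rz": 0, "x": -0.13, "y": 0.08, "z": 0.05, "hand": 80}

```text
t: 23.72
ee_pos: [0.478, 0.2652, 0.3042]
eef_rot: [-0.706, 0.707, -0.029, 0.028]
ft_force: [0.2, -0.1, -0.2]
gripper_width: 0.0679
```

```bash
python3 - <<'E'
from m import *
s=read_state();print(s["t"],s["ee_pos"],s["ft_force"],s["gripper_width"])
b=crop(S["img"],285,150,70,60,8);cv2.imwrite("pics/p10.png",b)
g=S["img"].astype(int).sum(2)
def P(c,p):
    E=np.array(c["extrinsics"]);q=E[:3,:3].T@(np.array(p)-E[:3,3])
    a,b=q[:2]/q[2];r=1+c["k1"]*(a*a+b*b);return np.round((c["fx"]*a*r+c["cx"],c["fy"]*b*r+c["cy"]),1)
for z in(.044,.051,.0725,.094): print(z,P(S,(.6075,.1897,z)),P(T,(.609,.1824,z)))
for v in range(164,190): print(v,g[v,312:336]//3)
h=T["img"].astype(int).sum(2)//3
print("top");
for v in range(168,184): print(v,h[v,182:206])
E
```

```text
23.825 [0.47863916 0.26435312 0.3038594 ] [0.28507427 0.11346631 0.27533108] 0.06843655051978999
0.044 [322.1 184.3] [194. 176.]
0.051 [322.4 182.6] [193.7 175.6]
0.0725 [323.1 177.5] [192.9 174.2]
0.094 [323.8 172.3] [192.  172.8]
164 [117 142 148 149 147 145 141 134 123 117 108 102 102 105 104 111 120 130
 134 138 141 144 145 145]
165 [118 142 147 148 147 147 147 146 142 139 132 122 118 115 108  99 101 106
 116 122 131 136 141 144]
166 [121 143 148 149 147 147 147 147 147 146 144 142 140 139 131 118 107  96
  97 103 112 122 129 133]
167 [126 144 148 148 148 148 147 148 149 147 148 148 147 146 144 139 131 118
 106  96  96 102 106 109]
168 [129 145 147 148 147 147 147 148 148 148 147 148 145 146 144 144 141 137
 128 117 106 100  92  92]
169 [129 141 144 145 143 143 144 144 145 143 142 142 142 141 140 140 140 139
 134 131 127 120 108  97]
170 [125 136 140 139 139 139 139 138 138 136 133 128 129 133 134 137 137 136
 135 135 135 131 128 120]
171 [124 135 137 137 139 136 138 138 131 122 108 100 104 113 122 132 136 135
 136 135 135 135 135 134]
172 [121 135 137 136 137 137 135 133 120  91
[... 2686 characters left out ...]
  52  53  56  75  83  30   5   4   0  23  59  72  51  49
  49  48  77 103 104 102]
178 [125 111  69  51  52  53  54  63  77  65  38  26  37  50  57  53  53  50
  44  47  77 104 105 104]
179 [124 111  72  53  53  53  52  53  64  82  90  87  98  91  64  49  53  52
  46  47  78 103 104 105]
180 [125 110  61  52  51  55  51  52  51  55  57  59  55  52  53  51  54  51
  49  52  82 102 103 102]
181 [127 109  60  50  54  53  53  52  53  52  53  52  51  51  51  52  50  51
  48  53  80 104 103 102]
182 [127 110  61  51  55  50  54  52  52  51  52  54  52  51  49  52  53  51
  47  53  84 106 106 105]
183 [126 110  61  58  65  54  53  50  54  53  52  52  54  50  55  63  65  53
  48  71 101 105 105 104]
```

The pixel values put the grip exactly on the predicted upright, seated axis: (323.8,172) at the top to (322.4,183) at the collar. The gripper is clear, so I'm handing in.

```bash
python3 -c "
from station import *
print(job_done())"
```

```text
the job is handed in; nothing more can be done
None
```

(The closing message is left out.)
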